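Bring the part under the gauge and hold the index plunger out

ROBOT

A 7-joint arm with a two-finger parallel gripper is mounted at the origin on the work surface. World frame = base frame: x ahead of the robot, y to its left, z up, the work surface at z = 0. Lengths are in mm, angles in rad, forces in N, time in s.
With the tool pointing down it reaches from about 400 to 900 mm from the base axis. Payload 5.5 kg.
Tool frame: the origin (TCP) lies at the very end of the fingers, on their centre line; the grasp point (between the pads) lies bot.grasp_offset behind it (bot.grasp_offset is the distance from the TCP to the grasp point, in mm); z points along the fingers, y is the line along which they close (so a half turn about z gives the same grasp; the last joint's range is limited). The gripper opens to 92 mm and grips with 3 to 60 N. Pads are 19 mm wide; open, the fingers measure 130 mm over their backs; the gripper's body (75 mm by 190 mm) begins 47 mm behind the grasp point.
Start: joints at [1.591, 0.501, -0.427, 1.55, 0.221, 1.138, -0.21], TCP at [156.308, -630.926, 226.729] pointing down, gripper open.
Joint ranges: [-2.88, 2.88], [-0.31, 2.03], [-1.54, 1.56], [0.2, 2.42], [-1.41, 4.55], [0.19, 2.02], [-2.57, 2.57]. Speed limits (rad/s): [2.57, 2.57, 3.14, 3.14, 3.14, 3.14, 3.14].

INTERFACE

Orientations are given as a unit quaternion [w, x, y, z].
In Python, from bench import get_state, viewer, order, bot gives the robot as it stands.
- The arm moves only by the tool move_arm, never from a script. Its argument "increments" is a list that holds one entry, the list of rows, each a list of 7 numbers: the opening, from 0 (shut) to 1 (fully open), then the shift along the tool's x, y, z each as a share of 20 cm, from -1 to 1, then the turn, a rotation vector about the tool's x, y, z each as a share of 180 degrees, from -1 to 1. A call has 1 to 12 rows; each row is the pose to reach, as a shift and turn from the pose commanded when the call began, along the tool's axes at that moment, turning the shorter way round; what a row does not reach only later rows make up. A row lasts 1/10 s, in which the tool goes at most 50 mm and 8.59 degrees, less where a joint would pass 70% of its speed; a pose out of reach is approached as far as the arm can. A call with a number of a shift or a turn outside -1 to 1 is refused whole. A call with a gripper value outside its range is refused whole. The fingers move at their own pace and stop on an object; the grip force is fixed at half the most. Time passes only in rows, so rows that repeat a pose let the fingers close. It gives the time, the measured TCP pose, the force, the opening and the grip force at its end, in the units of the state.
- get_state(): the state, without advancing time (a new reading comes with each control period).
- viewer.capture(name): name is "scene" or "top" or "wrist"; returns the picture (400x640x3 uint8, red, green, blue); there is no depth.
- viewer.camera_model(name): a dict with "mtx" (3x3 intrinsics, pixels), "world_to_cam" (4x4, takes a point from world to camera coordinates); the wrist camera has in their place "tool_from_camera" (4x4, takes a point from camera to tool coordinates, whose origin is the TCP and whose axes are the flange's). Camera axes: x right, y up, looking along -z (the intrinsics and any distortion apply to the point x, -y, -z); pixel columns grow to the right and rows downward; lengths in mm; the calibration is good to about 2 mm. A picture is of the moment at which its call begins: read the wrist's pose just before it. camera_model takes no time and is no camera call.
- order.hand_in(): hands the job in; it is judged then, once.
The state is a dict: "time": time; "qpos": joint angles; "dq": joint speeds; "joint_torque": joint torques, N m; "tcp_pos": TCP position; "tool_rot": TCP orientation; "contact_force": force on the tool from outside, world axes, zero at the start; "moment": the same for the moment, N m; "finger_gap": finger opening in mm; "grasp_force": force on a finger pad.
Only numpy, scipy, OpenCV 4.12 (cv2) and the standard library are available. Lean on these libraries where they do the work, as an engineer would, in place of code of your own. Each camera call takes 0.05 s, during which the arm holds its last target. There are 200 camera calls.

TASK

Get the run-out fixture ready for me to turn the part under the dial gauge: with the index plunger left seated, slide the carriage (the one with the black ball handle) all the way to its end stop, so that the part stands under the gauge. Then pull the red index plunger knob fully up out of its hole and finish while still gripping it and holding it up there, with the carriage still at its stop. Do not turn the index plate, touch the gauge, or move the other things on the bench.

Things in the scene. Friction and masses are not known exactly. Their poses are not given: they have to be found in the camera images.
- fixture: run-out fixture, fixed to the bench: grey bed 475 x 160 x 20 mm, two steel rails, and at one end a black stop and a steel gauge column. x runs along the rails towards stop and gauge, z up. Origin on the bench top, straight below the plunger knob's place when the carriage is at its stop. Bed from x = -235 to +240 mm; column 22 mm thick, 310 mm tall, at x = 205 mm
- carriage (a joint): slide of the carriage along the fixture's x, in m: 0 at the loading end, 0.150 against the end stop. It is an aluminium plate 230 x 145 mm, top 58 mm above the bench, carrying the handle, the plunger bracket and the index plate with the part. It stays where it is left; sliding it takes about 4 N
- push_handle (a point): centre of the carriage's black ball handle: a ball 30 mm across, centre 110 mm above the bench, on an 11 mm upright steel stem (bare from 62 to 95 mm above the bench). It moves with the carriage, on the rails' centre line, 64 mm behind (-x of) the plunger knob; with the carriage at its stop it is at x = -64 mm of the fixture
- plunger_knob: red mushroom knob of the index plunger, on the carriage. Origin on its axis, 134 mm above the bench when seated; z up, the way to pull. 31 mm across from 4 mm below to 9 mm above the origin, top at +12.5 mm, tapering below to an 18 mm neck that ends at -13 mm. The fingers can close on it across the rails (along fixture y): both sides are clear there above 107 mm
- bracket_top (a point): centre of the top face of the black bracket under the knob, 107 mm above the bench, on the plunger's axis. The bracket is 36 mm wide along fixture y, and reaches 36 mm behind and 14 mm in front of the axis; a steel hexagon 25 mm across stands on it up to 119 mm above the bench
- plunger (a joint): how far the plunger is pulled up, in m: 0 seated, its 8 mm pin 6 mm deep in the index plate's hole; 0.012 fully up against its own stop. Sprung down, it does not stay up by itself: about 7 N to start, about 14 N when fully up
- index_plate (a joint): turn of the index plate about its upright axis (68 mm ahead, +x, of the knob), rad, 0 at the start. A steel disc 156 mm across with a ring of 24 holes, top 80 mm above the bench, carrying a chuck and the black part (top 144 mm above the bench). Locked by the seated plunger, turns easily once it is out
- gauge: dial gauge with its clamp arm, fixed to the column: round dial 58 mm across facing -x of the fixture, centre 214 mm above the bench, stylus 4 mm above the part when the carriage is home. It lies between x = 73 and 224 mm of the fixture, 148 to 255 mm above the bench, within 29 mm of the rails' centre line (clamp knob on the column out to y = +48 mm). Origin as fixture
- housing_a: black plastic sensor housing, 51 mm across (56 mm over its flange) and 44 mm tall with a steel top ring; origin at the centre of its underside; a bystander
- housing_b: black plastic sensor housing, 51 mm across (56 mm over its flange) and 44 mm tall with a steel top ring; origin at the centre of its underside; a bystander
- housing_c: black plastic sensor housing, 51 mm across (56 mm over its flange) and 44 mm tall with a steel top ring; origin at the centre of its underside; a bystander
- micrometer: outside micrometer lying on the bench, origin near its jaws, about 115 x 45 x 17 mm; a bystander
- setting_ring: steel setting ring, 60 mm across, 22 mm tall; origin at the centre of its underside; a bystander
- screwdriver: screwdriver lying on the bench, 190 mm long; a bystander
- wrench: wrench lying on the bench, 150 mm long; a bystander
- oil_bottle: small white bottle with a red cap, 44 mm across, 95 mm tall; origin at the centre of its underside; a bystander

How it is judged:
By the outcome, as a careful person would: the job done as asked, in the order asked, and still so for the second after the job is handed in, while the arm keeps its last pose, push and grip.
It also fails if it takes over 42 s, if anything falls off the work surface, if the arm or the gripper's body presses on something with over 40 N, if the wrist force passes 120 N, or if a joint passes its speed limit or range.

## Working session

There is one attempt and no reset: what is moved stays moved. The work goes in short steps, Python scripts to look and compute and a tool call to move; the robot and the scene stay as the last step left them, time stands still between calls to the robot, and variables do not carry over. Pictures are saved under pics/ and viewed, at most 10 in all, crops included, and the job is handed in when it is done.

Besides the shell and the picture viewer there is one more tool, called after ">>>" by a JSON object that holds its "api" and its "payload". move_arm: Moves the arm, as the interface text tells. Shift numbers are shares of 20 cm and turn numbers shares of 180 degrees, none past 1 either way. Its arguments: {"type":"object","properties":{"increments":{"type":"array"}},"required":["increments"]}

```bash
mkdir -p pics; python3 - <<'E'
from bench import get_state, viewer, bot
import cv2
print(get_state(), bot.grasp_offset)
for n in ["scene","top"]:
    cv2.imwrite(f"pics/{n}0.png", viewer.capture(n)[:,:,::-1]); print(n, viewer.camera_model(n))
print(viewer.camera_model("wrist"))
E
```

```text
{'time': 0.0, 'qpos': array([ 1.59118788,  0.50185478, -0.42679335,  1.55144949,  0.22080119,
        1.13827579, -0.21029521]), 'dq': array([ 0.00022418, -0.00033164, -0.00034586,  0.00071446,  0.00150171,
        0.00047126, -0.00079716]), 'joint_torque': array([ 6.70664176e-04, -5.66595697e+01, -5.81632152e+00, -2.79112762e+01,
       -6.85679843e-02,  3.08312487e-02,  2.14525330e-04]), 'tcp_pos': array([ 156.07241917, -630.26871024,  225.67440165]), 'tool_rot': array([-9.61905927e-04,  9.92635342e-01,  1.21136889e-01, -8.06221689e-05]), 'contact_force': array([ 0.22171148, -0.93902027,  0.09876155]), 'moment': array([ 0.01274382, -0.00254542, -0.0144041 ]), 'grasp_force': 0.0, 'finger_gap': 91.43288740729132} 18.8
scene {'mtx': array([[424.26531434,   0.        , 319.63488499],
       [  0.        , 424.26531434, 196.72860715],
       [  0.        ,   0.        ,   1.        ]]), 'world_to_cam': array([[ 3.44177400e-01,  9.38779952e-01,  1.53009700e-02,
        -2.41888923e+02],
       [-7.60226772e-01,  2.69078176e-01,  5.91313952e-01,
         3.72866647e+02],
       [ 5.509965
[... 504 characters left out ...]
2],
       [-1.55865353e-01, -2.20936621e-02,  9.87531195e-01,
        -9.73455344e+02],
       [ 0.00000000e+00,  0.00000000e+00,  0.00000000e+00,
         1.00000000e+00]])}
{'mtx': array([[353.77646109,   0.        , 312.23819609],
       [  0.        , 353.77646109, 205.15375372],
       [  0.        ,   0.        ,   1.        ]]), 'tool_from_camera': array([[ 3.24798386e-04,  9.67037391e-01,  2.54634206e-01,
         6.75942821e+01],
       [ 9.99999763e-01, -1.59363624e-04, -6.70325203e-04,
        -7.09797455e-01],
       [-6.07650106e-04,  2.54634364e-01, -9.67037213e-01,
        -1.57636428e+02],
       [ 0.00000000e+00,  0.00000000e+00,  0.00000000e+00,
         1.00000000e+00]])}
```

View pics/scene0.png

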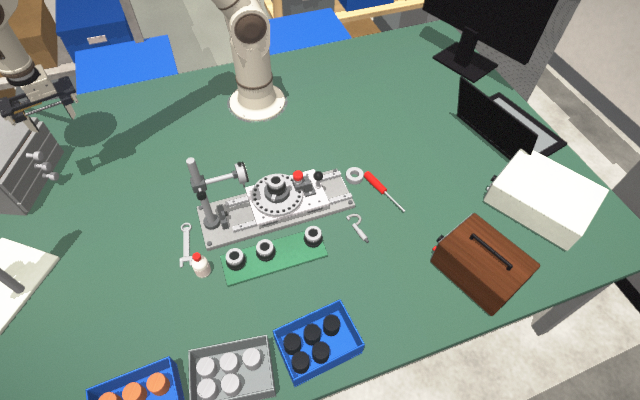

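View pics/top0.png

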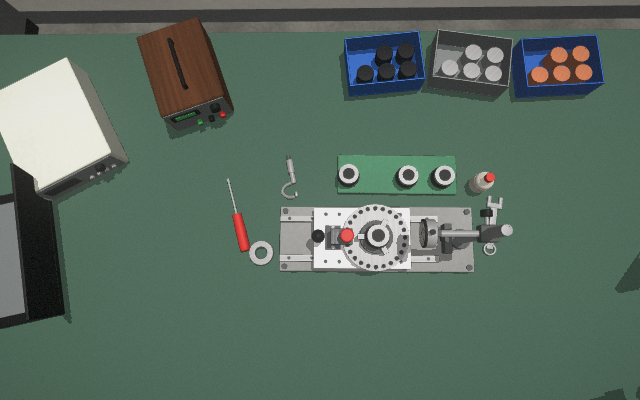

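The scene view shows the knob near (298,176) and the ball near (319,175). The top view shows the knob near (346,236), the ball near (318,236), and the column on the right, so fixture +x is roughly world -y. I'll enlarge both views.

```bash
python3 - <<'E'
import cv2
a=cv2.imread("pics/scene0.png")[145:225,255:365]; b=cv2.imread("pics/top0.png")[190:290,270:490]
cv2.imwrite("pics/sc.png",cv2.resize(a,None,fx=7,fy=7,interpolation=cv2.INTER_CUBIC))
cv2.imwrite("pics/tc.png",cv2.resize(b,None,fx=3.6,fy=3.6,interpolation=cv2.INTER_CUBIC))
E
```

```text
(no output)
```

View pics/sc.png

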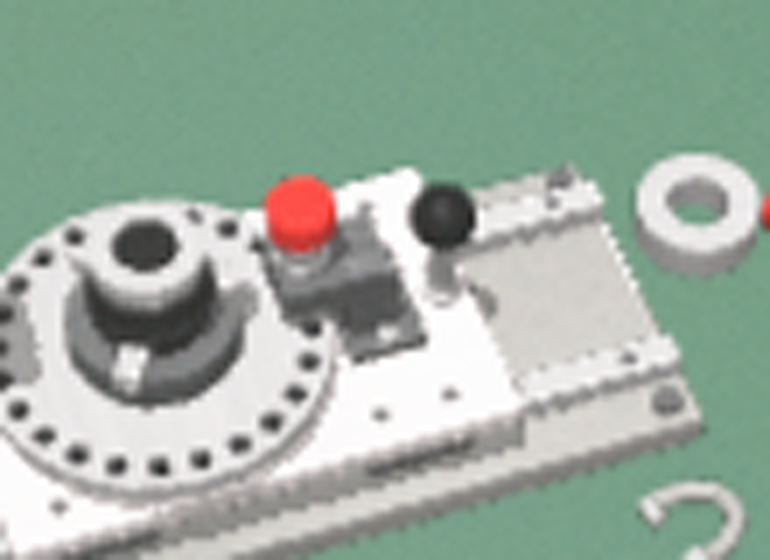

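View pics/tc.png

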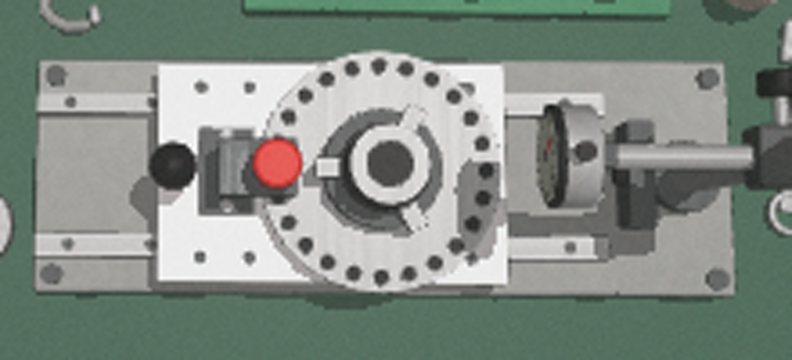

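The scene crop has the knob centred at (300,213) and the ball at (443,216). The top crop has the ball at (172,165), the knob at (277,163), and the bed screws at (55,75), (707,78), (717,279) and (51,273).

```bash
cat > h.py <<'E'
import numpy as np
from scipy.spatial.transform import Rotation as R
from bench import get_state, viewer, bot
def ray(M,W,p):
    d=np.linalg.inv(M)@[p[0],p[1],1]; d=d*[1,-1,-1]
    Rw=W[:3,:3]; return -Rw.T@W[:3,3], Rw.T@d/np.linalg.norm(d)
def cam(n,p):
    c=viewer.camera_model(n); return ray(c["mtx"],c["world_to_cam"],p)
def wrist(p,s):
    c=viewer.camera_model("wrist"); T=np.eye(4); T[:3,:3]=R.from_quat(s["tool_rot"],scalar_first=True).as_matrix(); T[:3,3]=s["tcp_pos"]
    return ray(c["mtx"],np.linalg.inv(T@c["tool_from_camera"]),p)
def tri(*rs):
    A=sum(np.eye(3)-np.outer(d,d) for o,d in rs); b=sum((np.eye(3)-np.outer(d,d))@o for o,d in rs)
    x=np.linalg.solve(A,b); return x,[np.linalg.norm(np.cross(x-o,d)) for o,d in rs]
def atz(r,z): return r[0]+r[1]*(z-r[0][2])/r[1][2]
def inc(pos,Rt,s=None):
    "shares from the measured pose to a wanted TCP pose"
    s=s or get_state(); Q=R.from_quat(s["tool_rot"],scalar_first=True)
    return Q.inv().apply(np.array(pos)-s["tcp_pos"])/200,(Q.inv()*Rt).as_rotvec()/np.pi
E
python3 - <<'E'
from h import *
f=lambda p,k,o:((p[0]+.5)/k-.5+o[0],(p[1]+.5)/k-.5+o[1])
S=lambda *p:cam("scene",f(p,7,(255,145))); T=lambda *p:cam("top",f(p,3.6,(270,190)))
k=tri(S(300,213),T(277,163)); b=tri(S(443,216),T(172,165)); print("knob",k,"ball",b)
for p in [(55,75),(707,78),(717,279),(51,273)]: print(atz(T(*p),20))
d=k[0]-b[0]; a=np.arctan2(d[1],d[0]); print(np.degrees(a),np.hypot(*d[:2]))
u=b[0]
print(get_state()["tcp_pos"])
E
```

```text
knob (array([510.65257896,  -1.20099969, 135.46032959]), [np.float64(0.6425541030715769), np.float64(0.6425541030715264)]) ball (array([511.07803504,  63.6501163 , 107.49847558]), [np.float64(0.8350464282597763), np.float64(0.8350464282597964)])
[579.06300873 149.37742783  20.        ]
[ 577.01641913 -299.41366359   20.        ]
[ 440.90638948 -299.36038639   20.        ]
[443.57764874 149.72798644  20.        ]
-90.37588386611685 64.85251157295562
[ 156.11047334 -630.33231261  225.78358198]
```

The knob is at about (511,-1,135) and the ball at (511,64,107). Fixture +x points at about -90.3° in the world. From the bed screws the fixture origin is at y≈-73, so the carriage has about 72 mm left to travel. I'll rise and swing over.

>>> {"api": "move_arm", "payload": {"increments": [[[1, 0, 0, -0.25, 0, 0, 0], [1, 0.1, -0.1, -0.5, 0, 0, -0.04], [1, 0.25, -0.25, -0.7, 0, 0, -0.08], [1, 0.4, -0.4, -0.7, 0, 0, -0.12], [1, 0.55, -0.55, -0.7, 0, 0, -0.16], [1, 0.7, -0.7, -0.7, 0, 0, -0.2], [1, 0.85, -0.85, -0.7, 0, 0, -0.24], [1, 0.9, -1, -0.7, 0, 0, -0.28]]]}}

```text
time: 0.9
tcp_pos: [285.6, -390.5, 366.6]
tool_rot: [0.0, 0.844, 0.536, 0.001]
contact_force: [0.3, -0.6, 0.7]
finger_gap: 92.2
grasp_force: 0.0
```

```bash
python3 - <<'E'
from h import *
Rt=R.from_matrix(np.array([[0.0052,1,0],[1,-0.0052,0],[0,0,-1]]))
s=get_state();print(s["time"],s["tcp_pos"],s["qpos"].round(2)); print(inc([511,64,330],Rt,s))
E
```

```text
0.9 [ 285.61618551 -390.47250865  366.57127941] [ 1.56  0.09 -0.72  1.76  0.06  1.32  0.39]
(array([2.53567367, 0.05485845, 0.18537578]), array([ 0.00027964, -0.00025998, -0.13798816]))
```

>>> {"api": "move_arm", "payload": {"increments": [[[1, 0.2, 0, 0, 0, 0, -0.03], [1, 0.4, 0, 0, 0, 0, -0.06], [1, 0.6, 0, 0, 0, 0, -0.1], [1, 0.8, 0, 0, 0, 0, -0.14], [1, 1, 0, 0, 0, 0, -0.14], [1, 1, 0, 0, 0, 0, -0.14]]]}}

```text
time: 1.5
tcp_pos: [372.0, -207.7, 367.0]
tool_rot: [0.0, 0.707, 0.707, 0.0]
contact_force: [0.2, -0.2, 0.2]
finger_gap: 92.0
grasp_force: 0.0
```

```bash
python3 - <<'E'
from h import *
Rt=R.from_matrix(np.array([[0.0052,1,0],[1,-0.0052,0],[0,0,-1]]))
s=get_state();print(s["time"],s["tcp_pos"],s["qpos"].round(2)); print(inc([511,64,280],Rt,s))
E
```

```text
1.5 [ 372.00841284 -207.68832864  366.9721317 ] [ 1.4  -0.06 -0.91  1.87 -0.05  1.31  0.51]
(array([1.35825563, 0.69538835, 0.43475362]), array([1.28291355e-04, 9.02857293e-05, 1.79704914e-03]))
```

>>> {"api": "move_arm", "payload": {"increments": [[[1, 0.2, 0.1, 0, 0, 0, 0], [1, 0.4, 0.2, 0, 0, 0, 0], [1, 0.6, 0.35, 0.1, 0, 0, 0], [1, 0.8, 0.5, 0.2, 0, 0, 0], [1, 1, 0.6, 0.3, 0, 0, 0], [1, 1, 0.7, 0.4, 0, 0, 0], [1, 1, 0.7, 0.4, 0, 0, 0]]]}}

```text
time: 2.2
tcp_pos: [511.2, -12.8, 283.1]
tool_rot: [-0.003, 0.709, 0.705, -0.0]
contact_force: [-0.8, -0.2, 0.6]
finger_gap: 91.7
grasp_force: 0.0
```

```bash
python3 - <<'E'
from h import *
import cv2
Rt=R.from_matrix(np.array([[0.0052,1,0],[1,-0.0052,0],[0,0,-1]]))
s=get_state();print(s["time"],s["tcp_pos"],s["tool_rot"],s["qpos"].round(2)); print(inc([511,64,160],Rt,s))
cv2.imwrite("pics/w1.png",viewer.capture("wrist")[:,:,::-1]); np.save("w1.npy",np.r_[s["tcp_pos"],s["tool_rot"]])
E
```

```text
2.2 [511.21086446 -12.76040196 283.09598337] [-3.35405605e-03  7.08729001e-01  7.05472810e-01 -2.60575137e-04] [ 0.9   0.35 -1.12  1.81  0.33  1.2  -0.33]
(array([3.81104039e-01, 3.35040658e-04, 6.17154941e-01]), array([-0.00163077, -0.00138832,  0.00018938]))
```

View pics/w1.png

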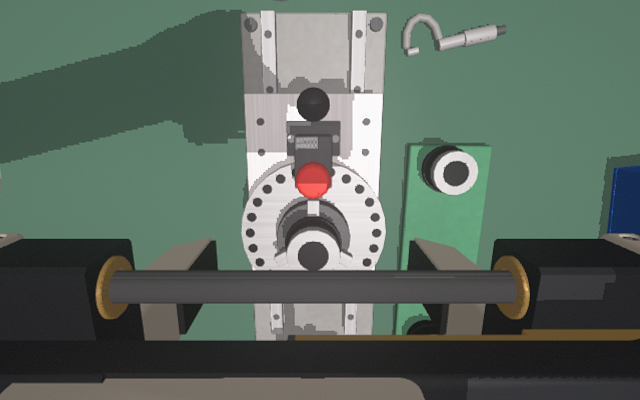

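The wrist view shows the ball at (313.5,104) and the knob at (313.5,180). I'll refine with three rays each.

```bash
python3 - <<'E'
from h import *
w=np.load("w1.npy"); s={"tcp_pos":w[:3],"tool_rot":w[3:]}
f=lambda p,k,o:((p[0]+.5)/k-.5+o[0],(p[1]+.5)/k-.5+o[1])
S=lambda *p:cam("scene",f(p,7,(255,145))); T=lambda *p:cam("top",f(p,3.6,(270,190)))
print(tri(S(300,213),T(277,163),wrist((313.5,180),s)),tri(S(443,216),T(172,165),wrist((313.5,104),s)))
print(atz(wrist((313.5,104),s),110),atz(wrist((313.5,180),s),138))
E
```

```text
(array([510.73866607,  -1.17715793, 135.51102138]), [np.float64(0.6907257849142949), np.float64(0.6000481133271898), np.float64(0.1375696557786173)]) (array([511.05578014,  63.64149528, 107.47997157]), [np.float64(0.8193278644165386), np.float64(0.8509990613231081), np.float64(0.038586268872855156)])
[511.02994551  63.55450643 110.        ] [510.86734706  -0.65402414 138.        ]
```

>>> {"api": "move_arm", "payload": {"increments": [[[1, 0.15, 0, 0, 0, 0, 0], [1, 0.3, 0, 0.1, 0, 0, 0], [1, 0.38, 0, 0.3, 0, 0, 0], [1, 0.38, 0, 0.5, 0, 0, 0], [1, 0.38, 0, 0.65, 0, 0, 0], [1, 0.38, 0, 0.65, 0, 0, 0], [1, 0.38, 0, 0.65, 0, 0, 0]]]}}

```text
time: 2.95
tcp_pos: [512.3, 60.4, 158.0]
tool_rot: [0.0, 0.711, 0.703, -0.0]
contact_force: [0.3, -0.5, 0.4]
finger_gap: 91.9
grasp_force: 0.0
```

```bash
python3 - <<'E'
from h import *
Rt=R.from_matrix(np.array([[0.0052,1,0],[1,-0.0052,0],[0,0,-1]]))
s=get_state();print(s["time"],s["tcp_pos"],s["qpos"].round(2),s["contact_force"]); print(inc([511,63.6,92],Rt,s))
E
```

```text
2.95 [512.26523948  60.37061086 157.97134915] [ 0.62  0.5  -1.    1.94  0.51  0.98 -0.63] [ 0.26825933 -0.53313276  0.38414549]
(array([ 0.01627859, -0.00666296,  0.32984364]), array([ 0.00016576,  0.00019058, -0.00159408]))
```

>>> {"api": "move_arm", "payload": {"increments": [[[1, 0.015, -0.005, 0.15, 0, 0, 0], [1, 0.015, -0.005, 0.25, 0, 0, 0], [1, 0.015, -0.005, 0.33, 0, 0, 0], [1, 0.015, -0.005, 0.33, 0, 0, 0], [0.6, 0.015, -0.005, 0.33, 0, 0, 0], [0.4, 0.015, -0.005, 0.33, 0, 0, 0], [0.2, 0.015, -0.005, 0.33, 0, 0, 0], [0.2, 0.015, -0.005, 0.33, 0, 0, 0], [0.2, 0.015, -0.005, 0.33, 0, 0, 0], [0.2, 0.015, -0.005, 0.33, 0, 0, 0]]]}}

```text
time: 3.95
tcp_pos: [511.0, 64.5, 90.9]
tool_rot: [0.0, 0.71, 0.704, 0.0]
contact_force: [0.1, -0.7, -0.4]
finger_gap: 48.5
grasp_force: 0.0
```

>>> {"api": "move_arm", "payload": {"increments": [[[0.2, 0, 0, 0, 0, 0, 0], [0.2, 0, 0, 0, 0, 0, 0], [0.2, 0, 0, 0, 0, 0, 0], [0.2, 0, 0, 0, 0, 0, 0], [0.2, 0, 0, 0, 0, 0, 0]]]}}

```text
time: 4.45
tcp_pos: [511.3, 64.6, 90.7]
tool_rot: [0.0, 0.71, 0.704, 0.0]
contact_force: [1.7, 0.7, -2.3]
finger_gap: 28.2
grasp_force: 30.0
```

The ball is gripped. I'll slide towards the stop.

>>> {"api": "move_arm", "payload": {"increments": [[[0.2, -0.03, 0, 0, 0, 0, 0], [0.2, -0.07, 0, 0, 0, 0, 0], [0.2, -0.12, 0, 0, 0, 0, 0], [0.2, -0.17, 0, 0, 0, 0, 0], [0.2, -0.22, 0, 0, 0, 0, 0], [0.2, -0.27, 0, 0, 0, 0, 0], [0.2, -0.3, 0, 0, 0, 0, 0], [0.2, -0.31, 0, 0, 0, 0, 0], [0.2, -0.31, 0, 0, 0, 0, 0], [0.2, -0.31, 0, 0, 0, 0, 0]]]}}

```text
time: 5.45
tcp_pos: [511.0, 2.2, 90.8]
tool_rot: [0.0, 0.71, 0.704, 0.0]
contact_force: [4.5, 0.2, -5.4]
finger_gap: 28.6
grasp_force: 30.0
```

>>> {"api": "move_arm", "payload": {"increments": [[[0.2, -0.01, 0, 0, 0, 0, 0], [0.2, -0.02, 0, 0, 0, 0, 0], [0.2, -0.03, 0, 0, 0, 0, 0], [0.2, -0.035, 0, 0, 0, 0, 0], [0.2, -0.035, 0, 0, 0, 0, 0]]]}}

```text
time: 5.95
tcp_pos: [511.0, -3.4, 90.8]
tool_rot: [-0.0, 0.71, 0.704, 0.001]
contact_force: [5.9, 2.1, -8.6]
finger_gap: 28.6
grasp_force: 30.0
```

>>> {"api": "move_arm", "payload": {"increments": [[[0.2, -0.005, 0, 0, 0, 0, 0], [0.2, -0.01, 0, 0, 0, 0, 0], [0.2, -0.01, 0, 0, 0, 0, 0]]]}}

```text
time: 6.25
tcp_pos: [511.0, -5.2, 90.8]
tool_rot: [-0.0, 0.71, 0.704, 0.001]
contact_force: [6.3, 3.3, -7.4]
finger_gap: 28.7
grasp_force: 30.0
```

>>> {"api": "move_arm", "payload": {"increments": [[[0.2, -0.01, 0, 0, 0, 0, 0], [0.2, -0.015, 0, 0, 0, 0, 0], [0.2, -0.015, 0, 0, 0, 0, 0]]]}}

```text
time: 6.55
tcp_pos: [511.0, -7.8, 90.8]
tool_rot: [-0.0, 0.71, 0.705, 0.001]
contact_force: [5.5, 3.9, -7.5]
finger_gap: 28.5
grasp_force: 30.0
```

>>> {"api": "move_arm", "payload": {"increments": [[[0.2, -0.01, 0, 0, 0, 0, 0], [0.2, -0.015, 0, 0, 0, 0, 0], [0.2, -0.015, 0, 0, 0, 0, 0]]]}}

```text
time: 6.85
tcp_pos: [511.0, -7.9, 90.8]
tool_rot: [-0.001, 0.709, 0.705, 0.003]
contact_force: [5.8, 9.6, -9.5]
finger_gap: 28.5
grasp_force: 30.0
```

>>> {"api": "move_arm", "payload": {"increments": [[[0.2, -0.01, 0, 0, 0, 0, 0], [0.2, -0.02, 0, 0, 0, 0, 0], [0.2, -0.02, 0, 0, 0, 0, 0]]]}}

```text
time: 7.15
tcp_pos: [511.0, -7.9, 90.8]
tool_rot: [-0.003, 0.708, 0.706, 0.005]
contact_force: [6.2, 18.2, -13.3]
finger_gap: 28.2
grasp_force: 30.0
```

The carriage is on its stop: y is unchanged at -7.9 while the push rose to 18 N. I'll ease the push, open, and lift.

>>> {"api": "move_arm", "payload": {"increments": [[[0.2, 0.01, 0, 0, 0, 0, 0], [0.2, 0.02, 0, 0, 0, 0, 0], [0.2, 0.022, 0, 0, 0, 0, 0], [0.6, 0.022, 0, 0, 0, 0, 0], [1, 0.022, 0, 0, 0, 0, 0], [1, 0.022, 0, 0, 0, 0, 0], [1, 0.022, 0, 0, 0, 0, 0], [1, 0.022, 0, 0, 0, 0, 0], [1, 0.022, 0, 0, 0, 0, 0], [1, 0.022, 0, 0, 0, 0, 0]]]}}

```text
time: 8.15
tcp_pos: [510.3, -12.2, 90.8]
tool_rot: [0.0, 0.71, 0.704, -0.0]
contact_force: [0.7, -0.6, -0.9]
finger_gap: 79.5
grasp_force: 0.0
```

>>> {"api": "move_arm", "payload": {"increments": [[[1, 0, 0, -0.1, 0, 0, 0], [1, 0, 0, -0.25, 0, 0, 0], [1, 0, 0, -0.4, 0, 0, 0], [1, 0, 0, -0.5, 0, 0, 0], [1, 0, 0, -0.5, 0, 0, 0], [1, 0, 0, -0.5, 0, 0, 0]]]}}

```text
time: 8.75
tcp_pos: [510.3, -12.5, 190.7]
tool_rot: [0.0, 0.71, 0.704, -0.0]
contact_force: [-0.7, -0.5, 0.3]
finger_gap: 91.7
grasp_force: 0.0
```

```bash
python3 - <<'E'
from h import *
import cv2
Rt=R.from_matrix(np.array([[0.0052,1,0],[1,-0.0052,0],[0,0,-1]]))
s=get_state();print(s["time"],s["tcp_pos"],s["tool_rot"],s["qpos"].round(2),s["finger_gap"]); print(inc([510.5,-72.8,155],Rt,s))
cv2.imwrite("pics/w2.png",viewer.capture("wrist")[:,:,::-1]); np.save("w2.npy",np.r_[s["tcp_pos"],s["tool_rot"]])
cv2.imwrite("pics/t2.png",cv2.resize(viewer.capture("top")[190:290,270:490,::-1],None,fx=3.6,fy=3.6,interpolation=cv2.INTER_CUBIC))
E
```

```text
8.75 [510.31100218 -12.46696621 190.67478061] [ 4.29805006e-04  7.10266725e-01  7.03932514e-01 -1.01955799e-04] [ 0.81  0.45 -1.04  1.92  0.46  1.03 -0.44] 91.68775456485135
(array([-0.30151075,  0.00356386,  0.17860175]), array([ 0.00014821,  0.00023899, -0.00119621]))
```

View pics/w2.png

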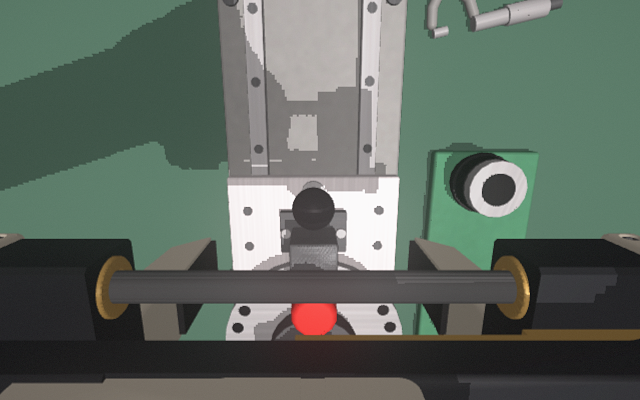

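The ball is at (313.5,208) and the knob at about (314,316), partly behind the gripper bar. The carriage has moved well forward.

```bash
python3 - <<'E'
from h import *
w=np.load("w2.npy"); s={"tcp_pos":w[:3],"tool_rot":w[3:]}
print(atz(wrist((313.5,208),s),110),atz(wrist((314,316),s),140))
E
```

```text
[510.52905681  -8.7188811  110.        ] [510.24087281 -74.85167938 140.        ]
```

>>> {"api": "move_arm", "payload": {"increments": [[[1, -0.1, 0, 0, 0, 0, 0], [1, -0.2, 0, 0, 0, 0, 0], [1, -0.27, 0, 0.05, 0, 0, 0], [1, -0.3, 0.003, 0.15, 0, 0, 0], [1, -0.3, 0.003, 0.18, 0, 0, 0], [1, -0.3, 0.003, 0.18, 0, 0, 0]]]}}

```text
time: 9.45
tcp_pos: [509.0, -71.5, 153.0]
tool_rot: [-0.002, 0.71, 0.704, -0.001]
contact_force: [1.3, -0.0, 0.3]
finger_gap: 91.9
grasp_force: 0.0
```

>>> {"api": "move_arm", "payload": {"increments": [[[1, 0, 0, 0.07, 0, 0, 0], [1, 0, 0, 0.13, 0, 0, 0], [1, 0, 0, 0.18, 0, 0, 0], [1, 0, 0, 0.18, 0, 0, 0], [1, 0, 0, 0.18, 0, 0, 0]]]}}

```text
time: 9.95
tcp_pos: [510.4, -71.7, 118.5]
tool_rot: [-0.0, 0.71, 0.704, -0.0]
contact_force: [-0.2, -0.3, 0.8]
finger_gap: 91.6
grasp_force: 0.0
```

>>> {"api": "move_arm", "payload": {"increments": [[[0.6, -0.005, 0, 0.005, 0, 0, 0], [0.4, -0.005, 0, 0.005, 0, 0, 0], [0.2, -0.005, 0, 0.005, 0, 0, 0], [0.2, -0.005, 0, 0.005, 0, 0, 0], [0.2, -0.005, 0, 0.005, 0, 0, 0], [0.2, -0.005, 0, 0.005, 0, 0, 0], [0.2, -0.005, 0, 0.005, 0, 0, 0], [0.2, -0.005, 0, 0.005, 0, 0, 0], [0.2, -0.005, 0, 0.005, 0, 0, 0], [0.2, -0.005, 0, 0.005, 0, 0, 0], [0.2, -0.005, 0, 0.005, 0, 0, 0], [0.2, -0.005, 0, 0.005, 0, 0, 0]]]}}

```text
time: 11.15
tcp_pos: [510.7, -73.1, 117.8]
tool_rot: [0.0, 0.71, 0.704, 0.0]
contact_force: [2.1, -0.8, -1.9]
finger_gap: 29.9
grasp_force: 30.0
```

Gripped. Next is the pull, in small steps, with a slight push towards the stop.

>>> {"api": "move_arm", "payload": {"increments": [[[0.2, 0, 0, -0.02, 0, 0, 0], [0.2, -0.003, 0, -0.035, 0, 0, 0], [0.2, -0.005, 0, -0.05, 0, 0, 0], [0.2, -0.005, 0, -0.05, 0, 0, 0], [0.2, -0.005, 0, -0.05, 0, 0, 0]]]}}

```text
time: 11.65
tcp_pos: [510.6, -73.1, 127.4]
tool_rot: [-0.0, 0.71, 0.704, 0.001]
contact_force: [5.4, 2.8, -12.2]
finger_gap: 29.4
grasp_force: 30.0
```

>>> {"api": "move_arm", "payload": {"increments": [[[0.2, 0, 0, -0.007, 0, 0, 0], [0.2, 0, 0, -0.013, 0, 0, 0], [0.2, 0, 0, -0.013, 0, 0, 0], [0.2, 0, 0, -0.013, 0, 0, 0]]]}}

```text
time: 12.05
tcp_pos: [510.5, -73.2, 129.8]
tool_rot: [-0.001, 0.71, 0.704, 0.001]
contact_force: [6.5, 1.7, -14.0]
finger_gap: 29.6
grasp_force: 30.0
```

>>> {"api": "move_arm", "payload": {"increments": [[[0.2, 0, 0, -0.007, 0, 0, 0], [0.2, 0, 0, -0.01, 0, 0, 0], [0.2, 0, 0, -0.01, 0, 0, 0], [0.2, 0, 0, -0.01, 0, 0, 0]]]}}

```text
time: 12.45
tcp_pos: [510.2, -73.2, 130.2]
tool_rot: [-0.001, 0.71, 0.704, 0.001]
contact_force: [11.7, 3.4, -29.6]
finger_gap: 29.8
grasp_force: 30.0
```

The plunger is on its upper stop: it rose 12.4 mm and then the force jumped. I'll ease the excess slightly and check that it holds.

>>> {"api": "move_arm", "payload": {"increments": [[[0.2, 0, 0, 0.003, 0, 0, 0], [0.2, 0, 0, 0.003, 0, 0, 0], [0.2, 0, 0, 0.003, 0, 0, 0], [0.2, 0, 0, 0.003, 0, 0, 0], [0.2, 0, 0, 0.003, 0, 0, 0], [0.2, 0, 0, 0.003, 0, 0, 0]]]}}

```text
time: 13.05
tcp_pos: [510.3, -73.2, 130.1]
tool_rot: [-0.001, 0.71, 0.704, 0.001]
contact_force: [9.6, 2.4, -23.2]
finger_gap: 29.4
grasp_force: 30.0
```

```bash
python3 - <<'E'
from h import *
import cv2
s=get_state();print(s["time"],s["tcp_pos"],s["contact_force"],s["grasp_force"])
a=viewer.capture("scene")[130:250,180:370,::-1]; b=viewer.capture("wrist")[:,:,::-1]
a=cv2.resize(a,(633,400),interpolation=cv2.INTER_CUBIC)
cv2.imwrite("pics/f.png",a)
E
```

```text
13.05 [510.28936471 -73.17764297 130.10138747] [  9.57257071   2.35165692 -23.18410254] 29.99648268800229
```

View pics/f.png

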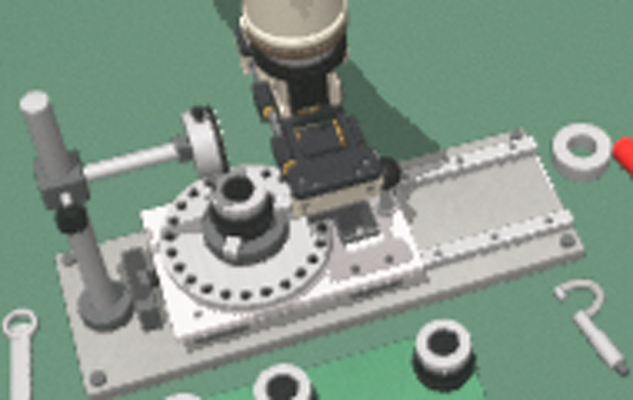

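The final view shows the carriage plate against the black stop, the part under the gauge, the gripper on the knob clear of the gauge, and the bystanders where they were. The pull is steady at 23 N, so I'll hand in.

```bash
python3 -c "
from bench import order
print(order.hand_in())"
```

```text
the job is handed in; nothing more can be done
None
```

The job is handed in: the carriage is against its end stop with the part under the gauge, and the gripper is holding the red plunger knob fully up (about 12 mm, on its upper stop), about 13 s into the 42 s limit.

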